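Stroke the port covers shut along a pressure-tap bar

ROBOT

A 6-joint arm with a two-finger parallel gripper is mounted at the origin on the work surface. World frame = base frame: x ahead of the robot, y to its left, z up, the work surface at z = 0. Lengths are in m, angles in degrees, forces in N, time in s.
With the tool pointing down it reaches from about 0.4 to 0.825 m from the base axis. Payload 7 kg.
Tool frame: the origin (TCP) lies between the finger pads, 19 mm behind the fingertips; this is the grasp point; z points along the fingers, y is the line along which they close (so a half turn about z gives the same grasp; the last joint's range is limited). The gripper opens to 88 mm and grips with 3 to 60 N. Pads are 19 mm wide; open, the fingers measure 130 mm over their backs; the gripper's body (78 mm by 193 mm) begins 47 mm behind the grasp point.
Start: joints at [-49.211, 20.546, 0.682, 0, -70.136, -16.507], TCP at [0.278, -0.615, 0.245] pointing down, gripper open.
Joint ranges: [-176.03, 176.03], [-82.01, 121.73], [-58.28, 71.71], [-173.87, 95.51], [-174.79, -0.11], [-173.66, 173.66]. Speed limits (degrees/s): [136.94, 136.94, 172.46, 180, 180, 180].

INTERFACE

Orientations are given as [roll, pitch, yaw] about the fixed x, y, z axes, in that order (R = Rz(yaw) Ry(pitch) Rx(roll)).
In Python, from plant import telemetry, snapshot, workorder, nets gives the robot as it stands.
- The arm moves only by the shell command python3 -m creep 'ROWS'. ROWS is JSON, a list that holds one entry, the list of rows, each a list of 5 numbers: the shift along the tool's x, y, z normalised to -1 to 1, where 1 is 0.2 m, then the turn about the tool's z normalised to -1 to 1, where 1 is pi/2 rad, then the opening, from 0 (shut) to 1 (fully open). In form: [[[x, y, z, spin, hand], ...]]. A call has 1 to 8 rows; each row shifts and turns the commanded pose from where the row before left it, along the tool's axes as they then stand; what a row does not reach is not made up. A row lasts 1/12 s, in which the tool goes at most 41.7 mm and 7.16 degrees, less where a joint would pass 70% of its speed; a pose out of reach is approached as far as the arm can. A call with a number of a shift or a turn outside -1 to 1 is refused whole. A call with a gripper value outside its range is refused whole. The fingers move at their own pace and stop on an object; the grip force is fixed at half the most. Time passes only in rows, so rows that do not move let the fingers close. It gives the time, the measured TCP pose, the force, the opening and the grip force at its end, in the units of the state.
- telemetry.get_obs(): the state, without advancing time (a new reading comes with each control period).
- snapshot(name): name is "scene" or "top"; returns a dict with "frame" (400x640x3 uint8, red, green, blue), "fx", "fy", "cx", "cy" (pixels), "rvec" (rotation vector, rad) and "tvec" (3), from world to camera coordinates, as OpenCV has them. Camera axes: x right, y down, z forward; pixel columns grow to the right and rows downward; lengths in m; the calibration is good to about 2 mm. A picture is of the moment at which its call begins. There is no depth.
- workorder.close_job(): hands the job in; it is judged then, once.
Trained networks look in a picture, given as the dict that the camera call returned (one of the last four; its "shot" number tells which), for a name from the list of things; names that differ only in an ending like _2 or _b are one class to them, and where a whole thing is asked for, a point or a joint stands for the part that bears it (a point fixed in the world has none). Each returns a list of dicts, best first, with "confidence" (0 to 1); they miss things now and then, are a little off and sometimes report something else, mostly with a low value. They report only what shows in the picture. A call takes as long as a camera call.
- nets.find_in(picture, query): "uv" ([column, row] in pixels, amid what is visible of it).
- nets.masks_of(picture, query): "region" (400x640 bool, what is visible of it) and "uv" ([column, row] in pixels, amid what is visible of it).
- nets.landmark_of(picture, query): "uv" ([column, row] in pixels: a listed point, or the origin of a listed thing).
The state is a dict: "clock": time; "joint_pos": joint angles; "qvel": joint speeds; "tau": joint torques, N m; "tool_pos": TCP position; "orientation": TCP orientation; "force": force on the tool from outside, world axes, zero at the start; "moment": the same for the moment, N m; "opening": finger opening in m; "gripper_force": force on a finger pad.
Only numpy, scipy, OpenCV 4.12 (cv2) and the standard library are available. Lean on these libraries where they do the work, as an engineer would, in place of code of your own. Each camera call takes 0.05 s, during which the arm holds its last target. There are 200 camera calls.

TASK

Shut the four hinged port covers on the aluminium bar by running closed fingertips lightly along the row in one continuous pass, starting at the hinge side of the first cover so that each cover folds down flat in turn, and staying low over the row until the last one is shut. Do not grip or lift anything, do not open a cover further, do not shift the bar, and leave the other things around it alone; finish with the hand clear.

Things in the scene. Friction and masses are not known exactly. Their poses are not given: they have to be found in the camera images.
- bar: slotted aluminium bar with black end caps, 300 x 40 x 40 mm, about 1.8 kg, loose on the bench at any yaw; four hinged dark steel flaps (cover1 to cover4) in a row along its top, 48 mm apart. Origin: centre of its underside; +x along its length from cover1 to cover4 (each flap's hinge to its free end), z up. Bar top at 40 mm, a shut flap's upper face at 44 mm
- cover1 (a joint): dark steel flap 1 of the row, 39 long x 30 wide x 4 mm; value = opening angle, 0 = shut flat on the bar, starts 0.5 to 1.0, stop 1.5. Hinge line across the bar at bar x = -96 mm, z = 40 mm; the flap extends from it towards bar +x. Stays where left (slight friction, under 0.5 N at its free end shuts it); pushed towards +x from the hinge side it folds shut, the other way it opens
- cover2 (a joint): dark steel flap 2 of the row, 39 long x 30 wide x 4 mm; value = opening angle, 0 = shut flat on the bar, starts 0.5 to 1.0, stop 1.5. Hinge line across the bar at bar x = -48 mm, z = 40 mm; the flap extends from it towards bar +x. Stays where left (slight friction, under 0.5 N at its free end shuts it); pushed towards +x from the hinge side it folds shut, the other way it opens
- cover3 (a joint): dark steel flap 3 of the row, 39 long x 30 wide x 4 mm; value = opening angle, 0 = shut flat on the bar, starts 0.5 to 1.0, stop 1.5. Hinge line across the bar at bar x = 0 mm, z = 40 mm; the flap extends from it towards bar +x. Stays where left (slight friction, under 0.5 N at its free end shuts it); pushed towards +x from the hinge side it folds shut, the other way it opens
- cover4 (a joint): dark steel flap 4 of the row, 39 long x 30 wide x 4 mm; value = opening angle, 0 = shut flat on the bar, starts 0.5 to 1.0, stop 1.5. Hinge line across the bar at bar x = 48 mm, z = 40 mm; the flap extends from it towards bar +x. Stays where left (slight friction, under 0.5 N at its free end shuts it); pushed towards +x from the hinge side it folds shut, the other way it opens
- coupling: loose stepped brass pipe coupling standing upright, 36 mm diameter at most, 46 mm tall; origin at the centre of its underside; not part of the job
- gauge_head: loose round blue gauge head, 52 mm diameter, 56 mm tall; origin at the centre of its underside; not part of the job
- wrench: loose open-ended wrench lying flat, 150 mm long along its x; origin near the middle of its underside; not part of the job
- gusset: loose flat aluminium joining plate, 90 x 50 x 5 mm with bolt heads to 9 mm; origin at the centre of its underside; not part of the job

How it is judged:
By the outcome, as a careful person would: the job done as asked, in the order asked, and still so for the second after the job is handed in, with the robot touching nothing.
It also fails if it takes over 38 s, if anything falls off the work surface, if the arm or the gripper's body presses on something with over 40 N, if the wrist force passes 120 N, or if a joint passes its speed limit or range.

## Working session

There is one attempt and no reset: what is moved stays moved. The work goes in short steps, Python scripts to look and compute and a shell command to move; the robot and the scene stay as the last step left them, time stands still between calls to the robot, and variables do not carry over. Pictures are saved under pics/ and viewed, at most 10 in all, crops included, and the job is handed in when it is done.

```bash
mkdir -p pics; cat > h.py <<'E'
import numpy as np,cv2
from plant import telemetry,snapshot,workorder,nets
def ray(s,uv,z):
    R=cv2.Rodrigues(np.array(s["rvec"],float))[0];t=np.array(s["tvec"],float).ravel()
    d=R.T@np.array([(uv[0]-s["cx"])/s["fx"],(uv[1]-s["cy"])/s["fy"],1]);c=-R.T@t
    return c+d*(z-c[2])/d[2]
def proj(s,P):
    K=np.array([[s["fx"],0,s["cx"]],[0,s["fy"],s["cy"]],[0,0,1]],float)
    return cv2.projectPoints(np.array(P,float).reshape(-1,1,3),np.array(s["rvec"],float),np.array(s["tvec"],float),K,None)[0].reshape(-1,2)
E
python3 - <<'E'
from h import *
for n in("top","scene"):
    s=snapshot(n);cv2.imwrite(f"pics/{n}0.png",s["frame"][:,:,::-1])
    R=cv2.Rodrigues(np.array(s["rvec"],float))[0];print(n,-R.T@np.array(s["tvec"]).ravel(),s["fx"])
    for q in["bar","cover1","cover2","cover3","cover4","coupling","gauge_head","wrench","gusset"]:
        z=0.04 if 'cover' in q else 0
        for r in nets.landmark_of(s,q)[:4]:print(q,np.round(r["uv"],1),round(r["confidence"],2),ray(s,r["uv"],z).round(4))
print(telemetry.get_obs())
E
```

```text
top [0.52822104 0.05622849 0.70147293] 392.8916423943725
bar [356.  228.1] 0.95 [ 0.5365 -0.0439  0.    ]Traceback (most recent call last):
  File "<stdin>", line 7, in <module>
ValueError: it knows: bar, coupling, gauge_head, gusset, wrench
```

View pics/top0.png

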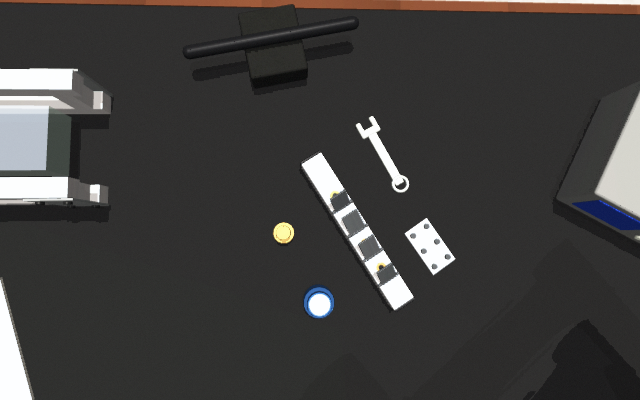

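The top view shows the bar running from (315,160) to (402,303) with four dark flaps at about (341,200), (352,222), (370,247) and (386,273). The coupling is at (284,233), the gauge at (319,303), the wrench at (385,155) and the gusset at (430,246).

```bash
python3 - <<'E'
from h import *
for n in("top","scene"):
    s=snapshot(n)
    for q in["bar","coupling","gauge_head","wrench","gusset"]:
        for r in nets.landmark_of(s,q)[:2]:print(n,q,np.round(r["uv"],1),round(r["confidence"],2),ray(s,r["uv"],0).round(4))
    m=nets.masks_of(s,"bar")[0]["region"].astype(np.uint8)
    x,y,w,h=cv2.boundingRect(m);print(x,y,w,h)
    rc=cv2.minAreaRect(np.argwhere(m)[:,::-1].astype(np.float32))
    for p in cv2.boxPoints(rc):print(p,ray(s,p,.04).round(4))
    if n=="scene": cv2.imwrite("pics/scene0.png",s["frame"][:,:,::-1])
    c=s["frame"][max(0,y-15):y+h+15,max(0,x-15):x+w+15,::-1];k=min(780/c.shape[1],580/c.shape[0])
    cv2.imwrite(f"pics/{n}c.png",cv2.resize(c,None,fx=k,fy=k,interpolation=cv2.INTER_CUBIC))
    for u in[(0,0),(639,0),(0,399),(639,399)]:print(u,ray(s,u,0).round(2))
E
```

```text
top bar [356.  229.8] 0.66 [ 0.5335 -0.0438  0.    ]
top coupling [284.5 230.1] 0.87 [0.5348 0.0838 0.    ]
top gauge_head [318.  300.3] 0.74 [0.4111 0.0261 0.    ]
top gauge_head [381.9 155.9] 0.69 [ 0.6675 -0.0945  0.    ]
299 151 115 161
[296.39798 162.7919 ] [0.6482 0.0613 0.04  ]
[319.55185 147.95895] [0.6737 0.0215 0.04  ]
[416.81772 299.78864] [ 0.4146 -0.1382  0.04  ]
[393.66385 314.62158] [ 0.3912 -0.0981  0.04  ]
(0, 0) [0.95 0.59 0.  ]
(639, 0) [ 0.98 -0.62  0.  ]
(0, 399) [0.26 0.55 0.  ]
(639, 399) [ 0.22 -0.55  0.  ]
scene bar [267.6 199.8] 0.97 [ 0.5223 -0.0394  0.    ]
scene coupling [325.9 188.5] 0.92 [0.5304 0.0807 0.    ]
scene gauge_head [280.2 156.7] 0.86 [0.4118 0.0204 0.    ]
scene wrench [259.  266.4] 0.68 [ 0.6696 -0.0975  0.    ]
scene gusset [270.8 200.3] 0.24 [ 0.5256 -0.0338  0.    ]
206 151 131 98
[200.78384 170.57092] [ 0.4412 -0.1505  0.04  ]
[221.04764 139.37112] [ 0.3633 -0.0926  0.04  ]
[345.54233 220.22852] [0.6503 0.0726 0.04  ]
[325.27853 251.42831] [0.7038 0.0135 0.04  ]
(0, 0) [-0.5  -0.57  0.  ]
(639, 0) [0.09 1.29 0.  ]
(0, 399) [ 0.77 -0.51  0.  ]
(639, 399) [1.08 0.37 0.  ]
```

View pics/topc.png

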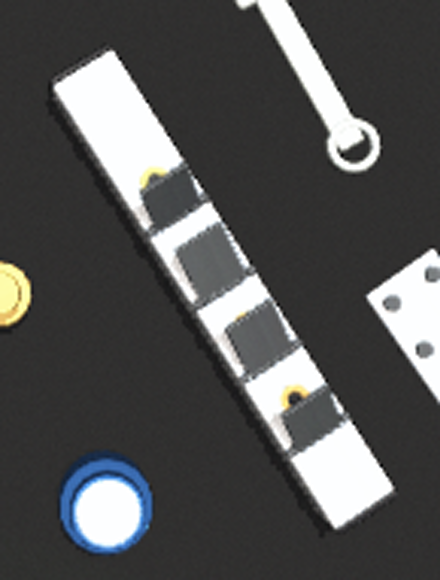

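View pics/scenec.png

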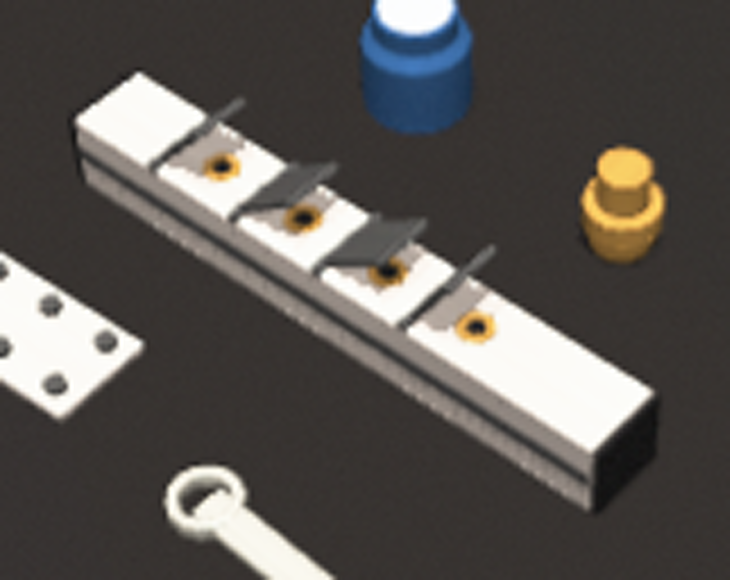

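View pics/scene0.png

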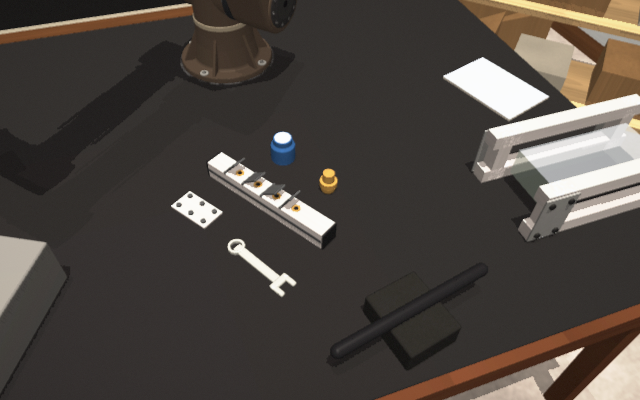

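The bar's hinges are at its robot-side (low x) end. Cover 1 is at scene pixel (235,168) and cover 4 is nearest the far end at (295,205). The free ends point to world +x/+y, so the sweep goes that way. Next I fit the bar pose and flap angles to the masks.

```bash
cat > fit.py <<'E'
from h import *
from scipy.optimize import minimize
V=[]
for n in("top","scene"):
    s=snapshot(n);V.append((s,nets.masks_of(s,"bar")[0]["region"]))
def box(x0,x1,y,z0,z1):return np.array([[a,b,c] for a in(x0,x1) for b in(-y,y) for c in(z0,z1)])
def err(p,parts=False):
    c,sn=np.cos(p[2]),np.sin(p[2]);A=np.array([[c,-sn,0],[sn,c,0],[0,0,1]]);e=[]
    P=[box(-.15,.15,.02,0,.04)]
    for i in range(4):
        f=box(0,.039,.015,0,.004);a=p[3+i];f=f@np.array([[np.cos(a),0,-np.sin(a)],[0,1,0],[np.sin(a),0,np.cos(a)]]).T
        P.append(f+[-.096+.048*i,0,.04])
    for s,m in V:
        im=np.zeros((1600,2560),np.uint8)
        for q in P:
            h=cv2.convexHull(proj(s,q@A.T+[p[0],p[1],0]).astype(np.float32))
            cv2.fillConvexPoly(im,np.round(h*4+1.5).astype(np.int32),255)
        e.append(np.abs(cv2.resize(im,(640,400),interpolation=cv2.INTER_AREA)/255.-m).sum())
    return e if parts else sum(e)
best=None
for a0 in(.5,.8):
    x0=np.array([.53,-.04,np.radians(32)]+[a0]*4)
    S=np.vstack([x0]+[x0+d for d in np.diag([.01,.01,.06,.2,.2,.2,.2])])
    r=minimize(err,x0,method="Nelder-Mead",options=dict(initial_simplex=S,maxiter=900,xatol=1e-4,fatol=.05))
    print(r.fun,err(r.x,True),r.x[:2].round(4),np.degrees(r.x[2]).round(2),r.x[3:].round(2))
E
python3 fit.py; python3 -c "
from h import *
o=telemetry.get_obs();print(o)"
```

```text
5735.423529411765 [np.float64(5459.870588235294), np.float64(275.5529411764706)] [ 0.5328 -0.0413] 31.68 [0.58 0.59 0.46 0.55]
5704.686274509804 [np.float64(5462.749019607843), np.float64(241.93725490196078)] [ 0.5326 -0.041 ] 31.63 [0.8  0.81 0.79 0.92]
{'clock': 1.0, 'joint_pos': array([-4.92097704e+01,  2.05451467e+01,  6.82969076e-01, -1.11469508e-03,
       -7.01333067e+01, -1.65092788e+01]), 'qvel': array([-0.03568482,  0.01200838, -0.02313827,  0.01943958,  0.00902318,
        0.03287268]), 'tau': array([ 7.54259527e-04, -5.82388473e+01,  2.93307924e+01,  7.00240597e+00,
        1.26530608e-02, -3.16774924e-05]), 'tool_pos': array([ 0.27758746, -0.61527922,  0.24537913]), 'orientation': array([-1.79995968e+02,  2.28838352e-03, -1.55719428e+02]), 'force': array([ 0.03211212, -0.15487948, -0.36907342]), 'moment': array([-0.01175451, -0.03908179, -0.02744136]), 'gripper_force': 0.0, 'opening': 0.08763298348825131}
```

```bash
sed -i 's/V.append.*/V.append((s,next(r["region"] for r in nets.masks_of(s,"bar") if r["region"][tuple((180,315) if n=="top" else (220,310))])))/' fit.py; cat >> fit.py <<'E'
    o=telemetry.get_obs();y=np.radians(o["orientation"][2]);X=np.array([np.cos(y),np.sin(y)]);Y=np.array([np.sin(y),-np.cos(y)])
    d=np.array([np.cos(r.x[2]),np.sin(r.x[2])])
    for bx in(-.15,-.11,.1):
        g=r.x[:2]+bx*d;v=g-o["tool_pos"][:2];print(bx,g.round(4),"tool shift/0.2",(v@X/.2).round(4),(v@Y/.2).round(4))
E
python3 fit.py
```

```text
429.8588235294118 [np.float64(194.23529411764704), np.float64(235.6235294117647)] [ 0.5324 -0.0406] 31.64 [0.54 0.49 0.5  0.59]
-0.15 [ 0.4047 -0.1193] tool shift/0.2 -1.5993 1.9991
-0.11 [ 0.4387 -0.0983] tool shift/0.2 -1.7977 2.0248
0.1 [0.6175 0.0118] tool shift/0.2 -2.8391 2.1592
381.5764705882352 [np.float64(207.92941176470586), np.float64(173.6470588235294)] [ 0.5323 -0.0407] 31.82 [0.88 0.66 0.75 0.97]
-0.15 [ 0.4049 -0.1197] tool shift/0.2 -1.5992 1.9967
-0.11 [ 0.4389 -0.0987] tool shift/0.2 -1.7975 2.0229
0.1 [0.6173 0.012 ] tool shift/0.2 -2.8384 2.1605
```

```bash
python3 -m creep '[[[-0.12,0.14,0,0,0],[-0.12,0.14,0,0,0],[-0.12,0.14,0,0,0],[-0.12,0.14,0,0,0],[-0.12,0.14,0,0,0],[-0.12,0.14,0,0,0],[-0.12,0.14,0,0,0],[-0.12,0.14,0,0,0]]]'
python3 -m creep '[[[-0.12,0.14,0,0,0],[-0.12,0.14,0,0,0],[-0.12,0.14,0,0,0],[-0.12,0.14,0,0,0],[-0.12,0.14,0,0,0],[-0.12,0.14,0,0,0],[0,0,0,-0.04,0],[0,0,0,-0.04,0]]]'
cat > rel.py <<'E'
from h import *
o=telemetry.get_obs();b=np.array([.5323,-.0407]);a=np.radians(31.8);d=np.array([np.cos(a),np.sin(a)])
v=o["tool_pos"][:2]-b;y=np.radians(o["orientation"][2])
print("t",o["clock"],"barx",(v@d).round(4),"bary",(v@[-d[1],d[0]]).round(4),"tip z",o["tool_pos"][2].round(4)-.019,"rpy",o["orientation"].round(2),"F",o["force"].round(2),"open",o["opening"])
v=b-.118*d-o["tool_pos"][:2]
print("to start",v@[np.cos(y),np.sin(y)]/.2,v@[np.sin(y),-np.cos(y)]/.2)
E
python3 rel.py
```

```text
clock: 1.87
tool_pos: [0.3606, -0.3305, 0.2456]
orientation: [-180.0, 0.0, -155.7]
force: [0.8, 0.0, -0.2]
opening: 0.0399
gripper_force: 0.0
clock: 2.53
tool_pos: [0.4233, -0.1176, 0.2457]
orientation: [-180.0, 0.1, -148.1]
force: [0.1, -0.2, -0.6]
opening: 0.0005
gripper_force: 0.0
t 2.5333 barx -0.1331 bary -0.008 tip z 0.2267 rpy [-1.7998e+02  6.0000e-02 -1.4812e+02] F [ 0.06 -0.21 -0.64] open 0.0004961691269265077
to start -0.07573492084653695 0.03965459679753805
```

```bash
python3 -m creep '[[[-0.075,0.04,0,0,0],[0,0,0.15,0,0],[0,0,0.15,0,0],[0,0,0.15,0,0],[0,0,0.15,0,0],[0,0,0.1,0,0],[0,0,0.07,0,0],[0,0,0,0,0]]]'
python3 rel.py
python3 - <<'E'
from h import *
ims=[]
for n,(x,y,w,h) in(("top",(290,140,140,180)),("scene",(190,110,180,150))):
    s=snapshot(n);c=s["frame"][y:y+h,x:x+w,::-1];ims.append(cv2.resize(c,(390,int(390*h/w)),interpolation=cv2.INTER_CUBIC))
H=max(i.shape[0] for i in ims)
cv2.imwrite("pics/pre.png",np.hstack([cv2.copyMakeBorder(i,0,H-i.shape[0],0,0,0) for i in ims]))
E
```

```text
clock: 3.2
tool_pos: [0.4294, -0.1054, 0.0889]
orientation: [179.9, -0.3, -148.5]
force: [-0.5, 0.4, 0.6]
opening: 0.0004
gripper_force: 0.0
t 3.2 barx -0.1215 bary -0.0007 tip z 0.0699 rpy [ 179.88   -0.25 -148.55] F [-0.52  0.37  0.63] open 0.00035195936113507865
to start -0.017647456577065953 0.0036849653910008637
```

View pics/pre.png

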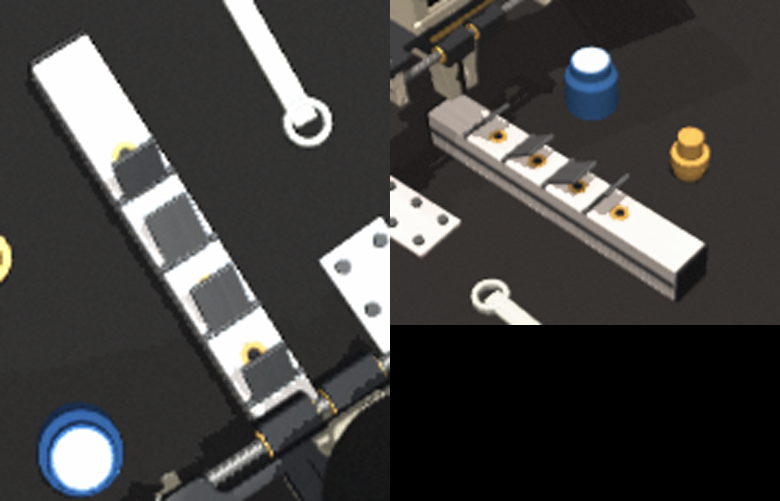

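The view shows all four flaps still open and the hand over the bar's near end, behind cover 1's hinge (scene crop about (465,100)). The gauge and gusset are clear.

```bash
python3 -m creep '[[[0,0,0.05,0,0],[0,0,0.05,0,0],[0,0,0,0,0],[0,0,0,0,0],[0,0,0,0,0]]]'; python3 rel.py
```

```text
clock: 3.72
tool_pos: [0.4321, -0.105, 0.0726]
orientation: [-180.0, 0.1, -148.5]
force: [1.0, -0.8, -0.3]
opening: 0.0004
gripper_force: 0.0
t 3.7167 barx -0.1191 bary -0.0019 tip z 0.053599999999999995 rpy [-1.7995e+02  1.0000e-01 -1.4850e+02] F [ 1.04 -0.8  -0.27] open 0.00038072319411906606
to start -0.005298688842196025 0.00943310774332156
```

```bash
python3 -m creep '[[[0,0.009,0.02,0,0],[-0.02,0,0,0,0],[-0.02,0,0,0,0],[-0.02,0,0,0,0],[-0.02,0,0,0,0],[-0.02,0,0,0,0]]]'; python3 rel.py
```

```text
clock: 4.22
tool_pos: [0.4472, -0.0931, 0.0673]
orientation: [180.0, -0.1, -148.5]
force: [-1.7, -2.1, 0.6]
opening: 0.0003
gripper_force: 1.0
t 4.2167 barx -0.0999 bary 0.0004 tip z 0.048299999999999996 rpy [ 1.7998e+02 -8.0000e-02 -1.4851e+02] F [-1.68 -2.13  0.61] open 0.0002933716143663747
to start 0.09041446111559011 -0.002240024483414188
```

```bash
python3 -m creep '[[[-0.02,0,0,0,0],[-0.02,0,0,0,0],[-0.02,0,0.003,0,0],[-0.02,0,0.004,0,0],[-0.02,0,0.004,0,0],[-0.02,0,0.004,0,0]]]'; python3 rel.py
```

```text
clock: 4.72
tool_pos: [0.4683, -0.0803, 0.0643]
orientation: [-180.0, 0.0, -148.5]
force: [0.1, 0.3, 0.2]
opening: 0.0003
gripper_force: 0.2
t 4.7167 barx -0.0753 bary 0.0 tip z 0.04529999999999999 rpy [-1.8000e+02  2.0000e-02 -1.4852e+02] F [0.08 0.3  0.21] open 0.00033753962059944204
to start 0.21374319752078672 -0.0013081309444747894
```

```bash
python3 -m creep '[[[-0.02,0,0.003,0,0],[-0.02,0,0.003,0,0],[-0.01,0,0.001,0,0]]]'; python3 rel.py
```

```text
clock: 4.97
tool_pos: [0.4754, -0.0759, 0.063]
orientation: [180.0, -0.2, -148.5]
force: [-7.1, -5.2, 12.6]
opening: 0.0003
gripper_force: 6.4
t 4.9667 barx -0.0669 bary 0.0 tip z 0.044 rpy [ 179.98   -0.19 -148.5 ] F [-7.11 -5.25 12.56] open 0.00025411851612872256
to start 0.2556273930753509 -0.0015697363312041823
```

Contact with the flap is firm, so cover 1 is flat. I ease up and carry on to cover 2.

```bash
python3 -m creep '[[[-0.005,0,-0.01,0,0],[-0.015,0,-0.01,0,0],[-0.02,0,-0.005,0,0],[-0.02,0,0,0,0]]]'; python3 rel.py; python3 -m creep '[[[-0.02,0,0,0,0],[-0.02,0,0,0,0],[-0.02,0,0,0,0],[-0.02,0,0.003,0,0]]]'; python3 rel.py
```

```text
clock: 5.3
tool_pos: [0.4875, -0.0687, 0.0683]
orientation: [-180.0, 0.1, -148.5]
force: [0.6, -0.1, -0.9]
opening: 0.0005
gripper_force: 0.0
t 5.3 barx -0.0529 bary -0.0002 tip z 0.0493 rpy [-1.7998e+02  6.0000e-02 -1.4852e+02] F [ 0.55 -0.07 -0.9 ] open 0.000529199777517009
to start 0.32556128332637535 -0.0008311334981187695
clock: 5.63
tool_pos: [0.5007, -0.0605, 0.0674]
orientation: [-180.0, 0.0, -148.5]
force: [-0.2, 0.6, 0.5]
opening: 0.0007
gripper_force: 0.3
t 5.6333 barx -0.0373 bary -0.0002 tip z 0.0484 rpy [-1.8000e+02  1.0000e-02 -1.4851e+02] F [-0.23  0.65  0.49] open 0.0006867372817976041
to start 0.40369244806958293 -0.001356649251703477
```

```bash
python3 -m creep '[[[-0.02,0,0.004,0,0],[-0.02,0,0.004,0,0],[-0.02,0,0.004,0,0],[-0.02,0,0.002,0,0]]]'; python3 rel.py; python3 -m creep '[[[-0.02,0,0.001,0,0]]]'; python3 rel.py
```

```text
clock: 5.97
tool_pos: [0.5143, -0.0522, 0.0644]
orientation: [180.0, -0.0, -148.5]
force: [-0.0, 0.5, 1.0]
opening: 0.0007
gripper_force: 0.1
t 5.9667 barx -0.0214 bary -0.0002 tip z 0.045399999999999996 rpy [ 180.     -0.   -148.51] F [-0.01  0.54  1.01] open 0.0006869842065763661
to start 0.4831902104587775 -0.0014708296417920066
clock: 6.05
tool_pos: [0.5176, -0.0501, 0.0642]
orientation: [180.0, -0.0, -148.5]
force: [-0.3, -0.0, 0.3]
opening: 0.0006
gripper_force: 0.1
t 6.05 barx -0.0174 bary -0.0003 tip z 0.04519999999999999 rpy [ 180.     -0.   -148.52] F [-0.28 -0.    0.29] open 0.000568858754363397
to start 0.502942933852798 -0.0014113863225837977
```

```bash
python3 -m creep '[[[-0.005,0,0.004,0,0],[-0.005,0,0.002,0,0]]]'; python3 rel.py
```

```text
clock: 6.22
tool_pos: [0.5191, -0.0493, 0.0631]
orientation: [-180.0, -0.0, -148.5]
force: [-2.7, -2.4, 6.9]
opening: 0.0006
gripper_force: 3.4
t 6.2167 barx -0.0157 bary -0.0003 tip z 0.0441 rpy [-1.8000e+02 -2.0000e-02 -1.4851e+02] F [-2.7  -2.43  6.89] open 0.0005556569102309464
to start 0.511315820061575 -0.001173774753438385
```

Cover 2 is flat (contact at tip 0.0441). On to cover 3.

```bash
python3 -m creep '[[[-0.005,0,-0.01,0,0],[-0.015,0,-0.01,0,0],[-0.02,0,-0.004,0,0],[-0.02,0,0,0,0],[-0.02,0,0,0,0],[-0.02,0,0,0,0],[-0.02,0,0,0,0],[-0.02,0,0.003,0,0]]]'; python3 rel.py; python3 -m creep '[[[-0.02,0,0.004,0,0],[-0.02,0,0.004,0,0],[-0.02,0,0.004,0,0],[-0.02,0,0.003,0,0]]]'; python3 rel.py
```

```text
clock: 6.88
tool_pos: [0.5434, -0.0344, 0.0674]
orientation: [-180.0, 0.0, -148.5]
force: [0.3, -0.7, -0.3]
opening: 0.001
gripper_force: 0.3
t 6.8833 barx 0.0127 bary -0.0005 tip z 0.0484 rpy [-1.8000e+02  1.0000e-02 -1.4851e+02] F [ 0.26 -0.68 -0.28] open 0.0009923675149730556
to start 0.6535846268018988 -0.0012443087132856644
clock: 7.22
tool_pos: [0.5569, -0.026, 0.0642]
orientation: [180.0, -0.0, -148.5]
force: [0.2, 1.4, -0.0]
opening: 0.0004
gripper_force: 0.1
t 7.2167 barx 0.0286 bary -0.0005 tip z 0.04519999999999999 rpy [ 180.     -0.   -148.52] F [ 0.16  1.45 -0.  ] open 0.00036969628061195146
to start 0.733145347572527 -0.001521276429702687
```

```bash
python3 -m creep '[[[-0.01,0,0.004,0,0],[-0.005,0,0.002,0,0]]]'; python3 rel.py; python3 -m creep '[[[-0.005,0,-0.01,0,0],[-0.015,0,-0.01,0,0],[-0.02,0,-0.004,0,0],[-0.02,0,0,0,0],[-0.02,0,0,0,0],[-0.02,0,0,0,0],[-0.02,0,0,0,0],[-0.02,0,0.003,0,0]]]'; python3 rel.py; python3 -m creep '[[[-0.02,0,0.004,0,0],[-0.02,0,0.004,0,0],[-0.02,0,0.004,0,0],[-0.02,0,0.003,0,0]]]'; python3 rel.py
```

```text
clock: 7.38
tool_pos: [0.5592, -0.0247, 0.0632]
orientation: [-180.0, -0.0, -148.5]
force: [-3.8, -0.9, 6.8]
opening: 0.0003
gripper_force: 3.7
t 7.3833 barx 0.0313 bary -0.0006 tip z 0.0442 rpy [-1.800e+02 -4.000e-02 -1.485e+02] F [-3.79 -0.87  6.82] open 0.0002669417078299058
to start 0.7463702941924752 -0.0010775453464159704
clock: 8.05
tool_pos: [0.5837, -0.0098, 0.0674]
orientation: [-180.0, 0.0, -148.5]
force: [0.9, 0.0, 0.2]
opening: 0.0001
gripper_force: 0.3
t 8.05 barx 0.06 bary -0.0008 tip z 0.0484 rpy [-1.7999e+02  3.0000e-02 -1.4851e+02] F [0.86 0.03 0.16] open 0.0001389856080670262
to start 0.8898123702400498 -0.0009934363834731288
clock: 8.38
tool_pos: [0.597, -0.0015, 0.0642]
orientation: [180.0, 0.0, -148.5]
force: [-0.4, 0.6, 0.3]
opening: 0.0006
gripper_force: 0.1
t 8.3833 barx 0.0757 bary -0.0008 tip z 0.04519999999999999 rpy [ 180.      0.   -148.52] F [-0.36  0.59  0.29] open 0.0005981579905608544
to start 0.968470597546446 -0.0015707321693093767
```

```bash
python3 -m creep '[[[-0.01,0,0.004,0,0],[-0.005,0,0.002,0,0]]]'; python3 rel.py; python3 -m creep '[[[-0.01,0,-0.005,0,0],[0,0,-0.03,0,0],[0,0,-0.1,0,0],[0,0,-0.15,0,0],[0,0,-0.15,0,0],[0,0,-0.15,0,0],[0,0,-0.15,0,0],[0,0,0,0,0]]]'
python3 -m creep '[[[0.1,-0.15,0,0,0],[0.1,-0.15,0,0,0],[0.1,-0.15,0,0,0],[0.1,-0.15,0,0,0],[0.1,-0.15,0,0,0],[0,0,0,0,0],[0,0,0,0,0]]]'
python3 - <<'E'
from h import *
ims=[]
for n,(x,y,w,h) in(("top",(260,140,180,180)),("scene",(190,110,180,150))):
    s=snapshot(n);c=s["frame"][y:y+h,x:x+w,::-1];ims.append(cv2.resize(c,(390,int(390*h/w)),interpolation=cv2.INTER_CUBIC))
H=max(i.shape[0] for i in ims)
cv2.imwrite("pics/post.png",np.hstack([cv2.copyMakeBorder(i,0,H-i.shape[0],0,0,0) for i in ims]))
E
sed -i 's/for a0 in.*/for a0 in (.05,):/' fit.py; python3 fit.py
```

```text
clock: 8.55
tool_pos: [0.5992, -0.0002, 0.0632]
orientation: [-180.0, -0.0, -148.5]
force: [-3.8, -0.9, 7.0]
opening: 0.0005
gripper_force: 3.6
t 8.55 barx 0.0782 bary -0.0008 tip z 0.0442 rpy [-1.800e+02 -5.000e-02 -1.485e+02] F [-3.82 -0.87  7.04] open 0.00046742702799108983
to start 0.9809283870739072 -0.00112458342283558
clock: 9.22
tool_pos: [0.604, 0.0011, 0.2176]
orientation: [-179.8, 0.6, -148.5]
force: [1.1, 0.5, 1.5]
opening: 0.0003
gripper_force: 0.0
clock: 9.8
tool_pos: [0.5935, -0.1812, 0.2101]
orientation: [180.0, 0.0, -148.7]
force: [0.3, 0.9, -0.7]
opening: 0.0006
gripper_force: 0.0Traceback (most recent call last):
  File "fit.py", line 5, in <module>
    s=snapshot(n);V.append((s,next(r["region"] for r in nets.masks_of(s,"bar") if r["region"][tuple((180,315) if n=="top" else (220,310))])))
                              ~~~~^^^^^^^^^^^^^^^^^^^^^^^^^^^^^^^^^^^^^^^^^^^^^^^^^^^^^^^^^^^^^^^^^^^^^^^^^^^^^^^^^^^^^^^^^^^^^^^^^^^^^^^^^
StopIteration
```

View pics/post.png

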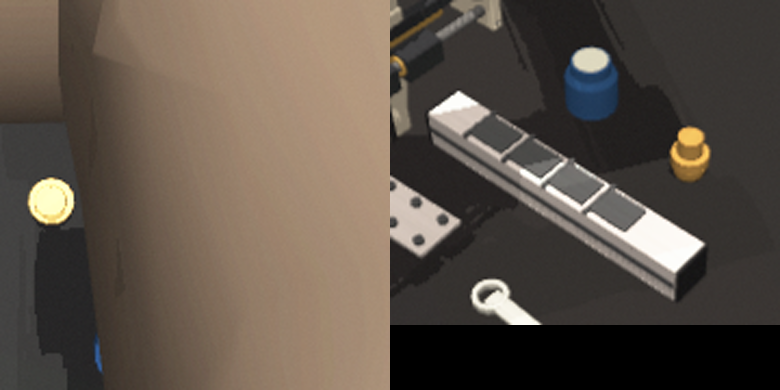

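All four covers lie flat (scene crop (497,133) to (615,210)). The bar end at (690,260) and its neighbours have not moved, and the hand is clear at 0.19 m.

```bash
python3 -m creep '[[[0,0,0,0,0],[0,0,0,0,0],[0,0,0,0,0]]]'; python3 -c "
from plant import workorder;print(workorder.close_job())"
```

```text
clock: 10.25
tool_pos: [0.5941, -0.1785, 0.2103]
orientation: [-180.0, 0.0, -148.5]
force: [-0.4, -0.3, 0.1]
opening: 0.0005
gripper_force: 0.0
the job is handed in; nothing more can be done
None
```

All four covers were folded shut in order in one low pass, the scene picture shows them flat with the bar and other items in place, the hand is clear, and the job was handed in at about 10 s.

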